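Drift a stuck bush out of a press-out stand

TASK

Take the drift with the red handle out of its holder, feed it down through the funnel hole of the press-out stand and push the stuck brass bush down until the spring jaws let go of it and it drops into the catch cup. Press gently and stop as soon as the bush lets go: do not drive the drift on and ram the bush against the cup, and do not force the drift against the guide plate. Then put the drift back upright in its holder, fully down, and leave the other parts where they are.

Things in the scene. Friction and masses are not known exactly. Their poses are not given: they have to be found in the camera images.
- drift: drift rod standing upright, tip down, in its holder: steel blade 12 mm in diameter, 65 mm long; above it a round red handle 22 mm in diameter (65 to 115 mm above the tip) and a 6 mm brass cap; 121 mm in all, about 0.12 kg. Origin: centre of the flat tip; z points from the tip to the handle. It may lean 3 degrees in the holder.
- holder: fixed grey block, 56 x 56 x 45 mm on a 76 x 66 x 6 mm foot, with one upright hole 15 mm wide (3 mm chamfer at the mouth) and 40 mm deep for the drift, whose tip then rests 5 mm above the bench. Origin: centre of the underside; the hole is in the middle.
- stand: fixed press-out stand, base 90 x 130 mm, 104 mm high; two posts at y = +-50 mm carry an aluminium guide plate 50 x 124 mm, its top 98 mm and underside 84 mm above the bench. A blue receiver block, 25 mm tall, with the stuck bush is clamped to the posts under the plate, at a height that varies and is not measured. Origin: centre of the underside, below the guide hole; z up.
- guide_mouth (a point): centre of the guide hole at the top face of the stand's guide plate; z up. The hole goes upright through the plate, 14.6 mm wide, with a 3 mm funnel chamfer; the receiver's bore (20 mm wide) is in line below it.
- bush: brass bush, 18 mm outside diameter, 22 mm tall, upright, stuck in the receiver 5 to 7 mm below the guide plate. The drift cannot enter its hole and bears on its upper end. More than 25 N on it would damage it. Origin: centre of its lower end.
- jaw_front (a joint): spring jaw in the receiver's bore, -x side of the stand: 0 to -0.0008 m while gripping the bush, -0.0020 m when snapped shut. The two jaws hold the bush by friction (5 to 15 N in all while it slides). Their lower edges lie 39 to 57 mm above the bench, height unknown; once the bush's upper end passes these, the resistance vanishes and the bush drops.
- jaw_back (a joint): the opposite, equal jaw: 0 to -0.0008 m gripping, -0.0020 m shut. The released bush falls 4.5 mm into a clear catch cup, 27 mm wide inside, with a rigid steel floor, hung from the receiver; the floor is 26.5 mm below the jaws' lower edges, so a drift that goes on more than 4.5 mm after the release rams the bush against the cup.
- steel_ring: bystander: loose steel ring, 36 mm wide, 12 mm high, lying flat on the bench; origin at the centre of its underside.
- flanged_bush: bystander: loose steel bush with a 30 mm flange at its foot, 28 mm high, standing on the bench; origin at the centre of its underside.
- long_bush: bystander: loose steel bush 26 mm wide, 45 mm high, standing on the bench; origin at the centre of its underside.
There are look-alikes about, which are no part of the job. Of the things that look like the drift, the smaller one is meant.

How it is judged:
By the outcome, as a careful person would: the job done as asked, in the order asked, and still so for the second after the job is handed in, with the robot touching nothing.
It also fails if it takes over 58 s, if anything falls off the work surface, if the arm or the gripper's body presses on something with over 40 N, if the wrist force passes 120 N, or if a joint passes its speed limit or range.

ROBOT

A 6-joint arm with a two-finger parallel gripper is mounted at the origin on a cart in front of the work surface, level with it; the furniture and walls round the work are solid. World frame = base frame: x ahead of the robot, y to its left, z up, the work surface at z = 0. Lengths are in mm, angles in degrees, forces in N, time in s.
With the tool pointing down it reaches from about 300 to 750 mm from the base axis. Payload 8.5 kg.
Tool frame: the origin (TCP) lies at the very end of the fingers, on their centre line; the grasp point (between the pads) lies 19 mm behind it; z points along the fingers, y is the line along which they close (so a half turn about z gives the same grasp; the last joint's range is limited). The gripper opens to 88 mm and grips with 3 to 60 N. Pads are 18 mm wide; open, the fingers measure 123 mm over their backs; the gripper's body (75 mm by 187 mm) begins 45 mm behind the grasp point.
Start: joints at [62.378, 21.807, 74.336, -0, 83.858, -12.336], TCP at [144.997, 530.524, 238.748] pointing down, gripper open.
Joint ranges: [-178.18, 178.18], [-50.72, 133.34], [12.68, 142.11], [-81.47, 261.47], [9.98, 163.14], [-165.26, 165.26]. Speed limits (degrees/s): [136.94, 136.94, 180, 180, 180, 180].

INTERFACE

Orientations are given as a 3x3 rotation matrix whose columns are the frame's x, y, z axes.
In Python, from workcell import sensors, optics, workorder gives the robot as it stands.
- The arm moves only by the tool carry_out, never from a script. Its argument "motion" is a list of rows, each a list of 7 numbers: the gripper's target within -1 to 1 (fully open at 1, half-way at 0, shut at -1), then the shift along the tool's x, y, z normalised to -1 to 1, where 1 is 1 m, then the turn, a rotation vector about the tool's x, y, z normalised to -1 to 1, where 1 is 120 degrees. In form: [[fingers, x, y, z, ax, ay, az], ...]. A call has exactly 8 rows; each row is the pose to reach, as a shift and turn from the pose commanded when the call began, along the tool's axes at that moment; what a row does not reach only later rows make up. A row lasts 1/12 s, in which the tool goes at most 41.7 mm and 7.16 degrees, less where a joint would pass 70% of its speed; a pose out of reach is approached as far as the arm can. A call with a number of a shift or a turn outside -1 to 1 is refused whole. A call with a gripper value outside its range is refused whole. The fingers move at their own pace and stop on an object; "newtons" is the grip in N (left out, the last holds). Time passes only in rows, so rows that repeat a pose let the fingers close, or fill a call up. It gives the time, the measured TCP pose, the force, the opening and the grip force at its end, in the units of the state.
- sensors.get_state(): the state, without advancing time (a new reading comes with each control period).
- optics.capture(name): name is "side" or "top" or "wrist"; returns a dict with "pixels" (384x512x3 uint8, red, green, blue), "K" (3x3 intrinsics, pixels), "R" (3x3) and "t" (3): a world point X has camera coordinates R X + t; the wrist camera has in their place "T_tool_cam" (4x4, takes a point from camera to tool coordinates, whose origin is the TCP and whose axes are the flange's). Camera axes: x right, y down, z forward; pixel columns grow to the right and rows downward; lengths in mm; the calibration is good to about 2 mm. A picture is of the moment at which its call begins: read the wrist's pose just before it. There is no depth.
- workorder.finish_job(): hands the job in; it is judged then, once.
The state is a dict: "time_s": time; "joints": joint angles; "dq": joint speeds; "joint_efforts": joint torques, N m; "tcp_pos": TCP position; "eef_rot": TCP orientation; "contact_force": force on the tool from outside, world axes, zero at the start; "torque": the same for the moment, N m; "finger_gap": finger opening in mm; "grasp_force": force on a finger pad.
Only numpy, scipy, OpenCV 4.12 (cv2) and the standard library are available. Lean on these libraries where they do the work, as an engineer would, in place of code of your own. Each camera call takes 0.05 s, during which the arm holds its last target. There are 200 camera calls.

## Working session

There is one attempt and no reset: what is moved stays moved. The work goes in short steps, Python scripts to look and compute and a tool call to move; the robot and the scene stay as the last step left them, time stands still between calls to the robot, and variables do not carry over. Pictures are saved under pics/ and viewed, at most 10 in all, crops included, and the job is handed in when it is done.

Besides the shell and the picture viewer there is one more tool, called after ">>>" by a JSON object that holds its "op" and its "data". carry_out: Moves the arm, as the interface text tells. Scaled input: -1 to 1 covers 1 m each way for a shift and 120 degrees each way for a turn. Its arguments: {"type":"object","properties":{"motion":{"type":"array"},"newtons":{"type":"number"}},"required":["motion"]}

```bash
mkdir -p pics
cat > h.py <<'E'
import numpy as np, cv2, pickle
from workcell import sensors, optics, workorder
def cap(n,f):
    s=sensors.get_state(); c=optics.capture(n)
    cv2.imwrite(f'pics/{f}.png',c['pixels'][:,:,::-1]); pickle.dump((s,c),open(f'pics/{f}.pkl','wb')); return s,c
def load(f): return pickle.load(open(f'pics/{f}.pkl','rb'))
def cam(s,c):
    if 'R' in c and c.get('R') is not None: return np.array(c['K']),np.array(c['R']),np.array(c['t'])
    T=np.eye(4);T[:3,:3]=s['eef_rot'];T[:3,3]=s['tcp_pos']
    M=np.linalg.inv(T@np.array(c['T_tool_cam'])); return np.array(c['K']),M[:3,:3],M[:3,3]
def ray(f,uv):
    K,R,t=cam(*load(f)); d=R.T@np.linalg.inv(K)@np.array([*uv,1.]); return -R.T@t,d/np.linalg.norm(d)
def atz(f,uv,z):
    o,d=ray(f,uv); return o+d*(z-o[2])/d[2]
def tri(*p):
    A=0;b=0
    for f,uv in p:
        o,d=ray(f,uv);P=np.eye(3)-np.outer(d,d);A=A+P;b=b+P@o
    return np.linalg.solve(A,b)
def proj(f,X):
    K,R,t=cam(*load(f)); p=K@(R@np.array(X)+t); return p[:2]/p[2]
E
python3 - <<'E'
from h import *
import numpy as np
np.set_printoptions(precision=2,suppress=True)
for n in ['side','top','wrist']:
    s,c=cap(n,n+'0'); K,R,t=cam(s,c); print(n,K[0,0],-R.T@t,R[2])
print(s)
a=[cv2.imread(f'pics/{n}0.png') for n in ['side','top']]
cv2.imwrite('pics/st.png',cv2.resize(np.hstack(a),(800,300)))
E
```

```text
side 447.0571145767092 [ 253.58 -940.07  610.64] [ 0.29  0.79 -0.54]
top 484.79073414141817 [ 459.74 -191.75  948.85] [ 0.08  0.02 -1.  ]
wrist 267.321916532208 [ 73.53 549.65 384.07] [ 0.28 -0.08 -0.96]
{'time_s': 0.1, 'joints': array([ 62.38,  21.84,  74.38,   0.  ,  83.86, -12.34]), 'dq': array([-0.01, -0.11, -0.28, -0.05,  0.13, -0.01]), 'joint_efforts': array([  0.  , -43.87, -22.49,   0.07,   0.03,  -0.  ]), 'tcp_pos': array([144.87, 530.33, 238.22]), 'eef_rot': array([[-0.96,  0.26, -0.  ],
       [ 0.26,  0.96, -0.  ],
       [ 0.  , -0.  , -1.  ]]), 'contact_force': array([ 0.16, -0.33, -0.03]), 'torque': array([0.03, 0.06, 0.04]), 'grasp_force': 0.0, 'finger_gap': 88.0036033316969}
```

View pics/side0.png

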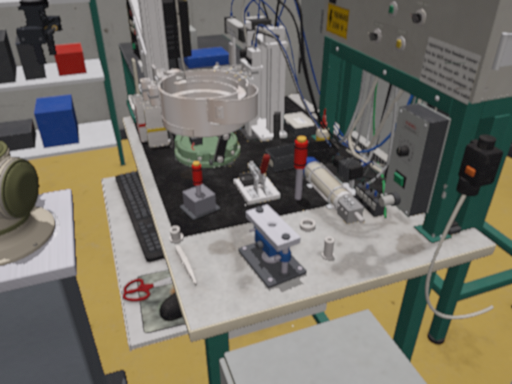

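View pics/top0.png

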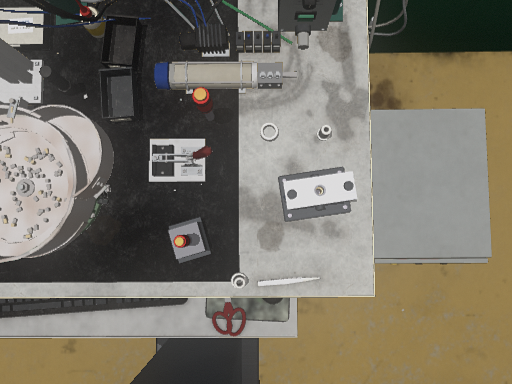

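The side view shows the small drift in its holder at (197,172), the stand at (272,235), and the larger look-alike at (301,150). In the top view the drift is at (180,241), the guide hole at (320,190), and the look-alike at (201,96).

Run:
```python
from h import *
np.set_printoptions(precision=1,suppress=True)
a=cv2.imread('pics/top0.png');b=cv2.imread('pics/side0.png')
def cr(i,x,y,w,h,k):return cv2.resize(i[y:y+h,x:x+w],None,fx=k,fy=k,interpolation=cv2.INTER_CUBIC)
o=np.zeros((600,800,3),np.uint8)
o[:300,:400]=cr(a,155,210,66,50,6)[:300,:400] if 0 else cv2.resize(a[210:270,150:230],(400,300),interpolation=2)
o[:300,400:]=cv2.resize(a[160:220,280:360],(400,300),interpolation=2)
o[300:,:400]=cv2.resize(b[155:215,160:240],(400,300),interpolation=2)
o[300:,400:]=cv2.resize(b[196:286,220:340],(400,300),interpolation=2)
cv2.imwrite('pics/c0.png',o)
print('drift top',atz('top0',(180,241),126),'tri',tri(('top0',(180,241)),('side0',(196.5,161))))
print('hole',atz('top0',(319.5,190),98))
print('ring',atz('top0',(269,131),12),atz('top0',(325,132),28),'long',atz('top0',(239,281),45),'big',atz('top0',(201,96),150))
```

```text
drift top [441.  -55.1 126. ] tri [441.7 -56.4 133. ]
hole [ 528.  -295.8   98. ]
ring [ 651.5 -209.9   12. ] [ 645.1 -316.9   28. ] long [ 365.1 -151.2   45. ] big [684.2 -93.5 150. ]
```

View pics/c0.png

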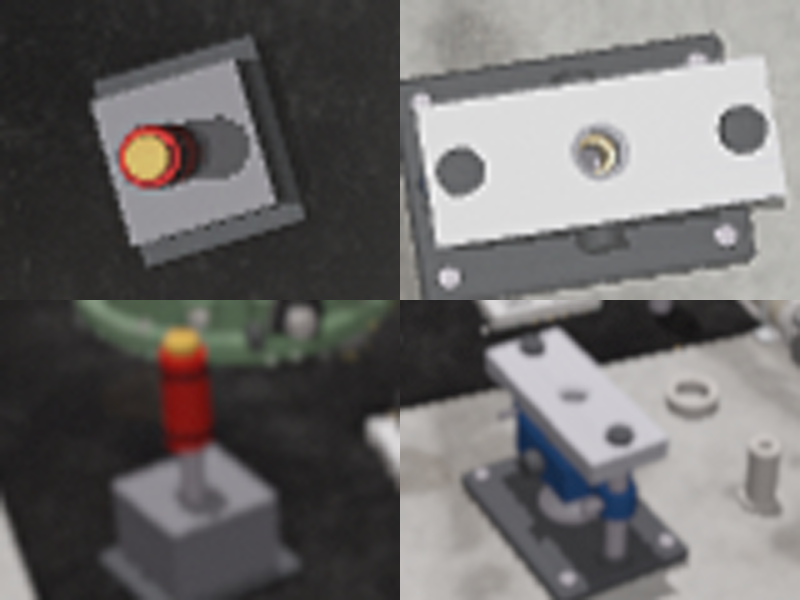

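Run:
```python
from h import *
np.set_printoptions(precision=1,suppress=True)
print('base/tcp in side',proj('side0',(0,0,0)),proj('side0',(0,0,300)),proj('side0',(145,530,238)),'top',proj('top0',(0,0,0)),proj('top0',(145,530,240)))
print('bowl rim r',tri(('top0',(105,180)),('side0',(250,95))), 'bowl c',tri(('top0',(25,185)),('side0',(210,90))))
print('drift cap',atz('top0',(179.2,241.4),126),'hole',atz('top0',(320,190.4),98))
print('holder top c',atz('top0',(186.8,240.4),45), 'z bowl clearance:',[proj('side0',(500,250,z)) for z in (100,150,200,300)])
```

```text
base/tcp in side [  1.5 235.7] [-47.6 108.4] [48.1 59.5] top [160.9 474.8] [-240.1  452.6]
bowl rim r [565.3  24.3 244.9] bowl c [535.7 168.4 213.4]
drift cap [440.4 -53.8 126. ] hole [ 527.3 -296.7   98. ]
holder top c [440.2 -54.4  45. ] z bowl clearance: [array([190.6, 120.7]), array([189.2, 104.2]), array([187.7,  86.9]), array([184.6,  50.1])]
```

View pics/wrist0.png

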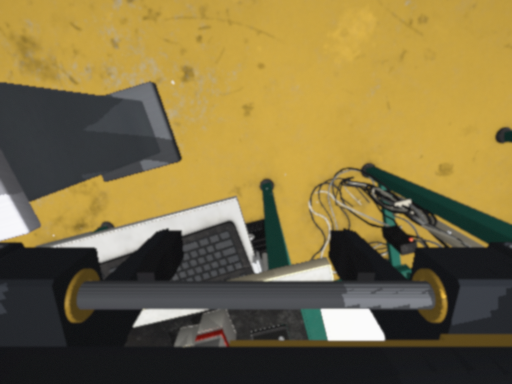

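The wrist view shows only floor, the tray and keyboard, and the gripper, because the arm is beside the bench. Before sweeping in, I'm checking the tall equipment.

```bash
python3 - <<'E'
from h import *
np.set_printoptions(precision=0,suppress=True)
for p in [(150,145),(125,115),(265,135),(135,185),(205,160),(160,90),(180,105)]: print(p,atz('side0',p,0),atz('side0',p,220))
for z in (250,450): print(z,[proj('side0',q+(z,)) for q in [(145,530),(240,340),(300,220),(350,120),(440,-54)]])
E
python3 -c "
import cv2;a=cv2.imread('pics/side0.png')[0:190,90:330];cv2.imwrite('pics/c1.png',cv2.resize(a,(758,600),interpolation=2))"
```

```text
(150, 145) [386. 342.   0.] [ 338. -120.  220.]
(125, 115) [343. 616.   0.] [311.  55. 220.]
(265, 135) [745. 284.   0.] [ 568. -157.  220.]
(135, 185) [310. 116.   0.] [ 289. -264.  220.]
(205, 160) [519. 187.   0.] [ 424. -219.  220.]
(160, 90) [507. 833.   0.] [416. 194. 220.]
(180, 105) [546. 642.   0.] [441.  72. 220.]
250 [array([47., 55.]), array([84., 70.]), array([111.,  81.]), array([137.,  91.]), array([191., 112.])]
450 [array([ 29., -19.]), array([ 67., -11.]), array([96., -5.]), array([123.,   0.]), array([183.,  12.])]
```

View pics/c1.png

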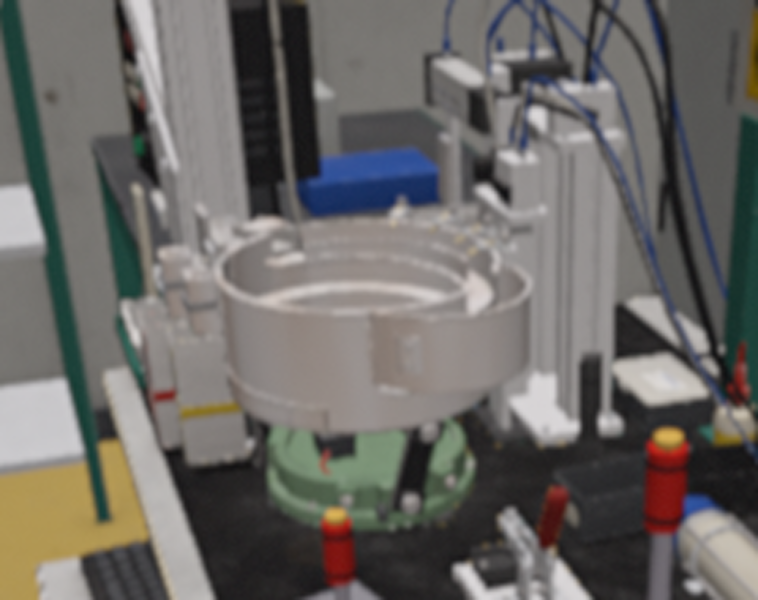

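The tall column stands near (390,350), so I'll pass it on the base side, high up.

>>> {"op": "carry_out", "data": {"motion": [[1,0,0,-0.04,0,0,0],[1,0,0,-0.08,0,0,0],[1,-0.01,-0.03,-0.12,0,0,0],[1,-0.025,-0.065,-0.14,0,0,0],[1,-0.04,-0.1,-0.16,0,0,0],[1,-0.055,-0.14,-0.16,0,0,0],[1,-0.07,-0.18,-0.16,0,0,0],[1,-0.085,-0.215,-0.16,0,0,0]]}}

```text
time_s: 0.82
tcp_pos: [168.6, 307.6, 398.8]
eef_rot: [[-0.965, 0.263, 0.001], [0.263, 0.965, 0.0], [-0.0, 0.001, -1.0]]
contact_force: [1.2, -0.3, 1.0]
finger_gap: 87.8
grasp_force: 0.0
```

>>> {"op": "carry_out", "data": {"motion": [[1,-0.03,-0.027,0,0,0,-0.04],[1,-0.06,-0.055,0,0,0,-0.08],[1,-0.09,-0.083,0,0,0,-0.12],[1,-0.12,-0.11,0,0,0,-0.17],[1,-0.15,-0.138,0,0,0,-0.21],[1,-0.18,-0.166,0,0,0,-0.25],[1,-0.215,-0.195,0,0,0,-0.29],[1,-0.247,-0.223,0,0,0,-0.333]]}}

```text
time_s: 1.48
tcp_pos: [305.5, 96.4, 398.8]
eef_rot: [[-0.918, -0.397, 0.0], [-0.397, 0.918, 0.0], [-0.0, -0.0, -1.0]]
contact_force: [0.6, 0.6, 0.7]
finger_gap: 88.0
grasp_force: 0.0
```

>>> {"op": "carry_out", "data": {"motion": [[1,-0.012,-0.036,0,0,0,0],[1,-0.024,-0.073,0,0,0,0],[1,-0.037,-0.11,0.02,0,0,0],[1,-0.05,-0.148,0.05,0,0,0],[1,-0.064,-0.191,0.09,0,0,0],[1,-0.064,-0.191,0.13,0,0,0],[1,-0.064,-0.191,0.16,0,0,0],[1,-0.064,-0.191,0.18,0,0,0]]}}

```text
time_s: 2.15
tcp_pos: [438.7, -53.5, 215.3]
eef_rot: [[-0.92, -0.391, -0.003], [-0.391, 0.92, 0.001], [0.003, 0.002, -1.0]]
contact_force: [0.2, -0.1, -0.1]
finger_gap: 88.2
grasp_force: 0.0
```

Run:
```python
from h import *
np.set_printoptions(precision=2,suppress=True)
s,c=cap('wrist','w1'); print(s['tcp_pos'],s['eef_rot'],s['time_s'])
print(proj('w1',(440.4,-53.8,126)),proj('w1',(440,-54,45)),proj('w1',s['tcp_pos']))
i=cv2.imread('pics/w1.png');cv2.imwrite('pics/w1b.png',cv2.resize(i,(800,600),interpolation=2))
```

```text
[438.66 -53.47 215.33] [[-0.92 -0.39 -0.  ]
 [-0.39  0.92  0.  ]
 [ 0.    0.   -1.  ]] 2.15
[254.28 201.2 ] [254.38 180.53] [255.63 244.06]
```

View pics/w1b.png

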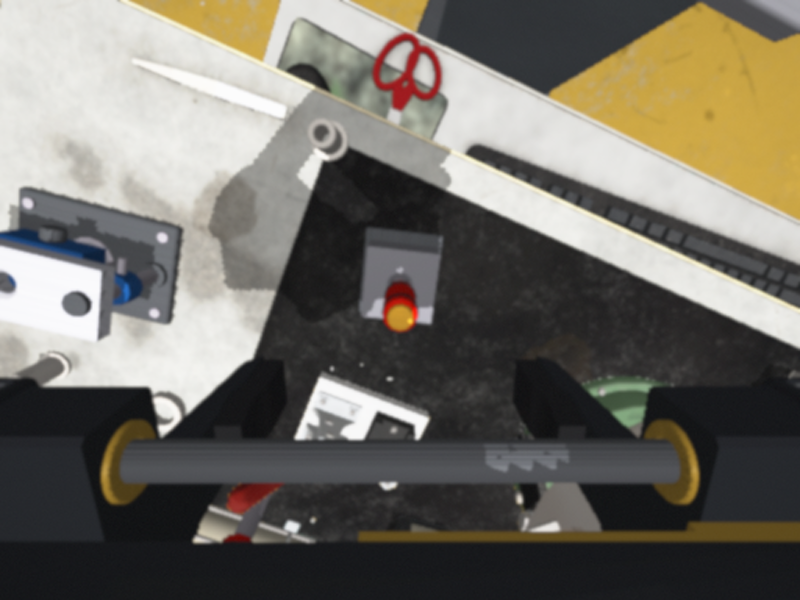

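The cap is at about (256,203.5) in the full wrist frame and the holder-top centre at about (256,182.4). The drift is nearly upright.

Run:
```python
from h import *
np.set_printoptions(precision=2,suppress=True)
s,c=load('w1'); R=np.array(s['eef_rot'])
p=c['pixels'].astype(int); 
m=((p[...,0]>190)&(p[...,1]>110)&(p[...,2]<110)); m[:185]=0;m[225:]=0;m[:,:235]=0;m[:,275:]=0
ys,xs=np.nonzero(m); print('cap blob',len(xs),xs.mean(),ys.mean(),xs.min(),xs.max(),ys.min(),ys.max())
cp=atz('w1',(xs.mean()+0,ys.mean()),126); h=atz('w1',(256,182.4),45)
print(cp,h,'top est: cap 440.4 -53.8 holder 440.2 -54.4')
print('delta tool', R.T@(cp-np.array(s['tcp_pos'])))
```

```text
cap blob 142 256.34507042253523 202.81690140845072 249 264 197 208
[441.1  -51.42 126.  ] [441.38 -51.27  45.  ] top est: cap 440.4 -53.8 holder 440.2 -54.4
delta tool [-3.27  0.71 89.32]
```

>>> {"op": "carry_out", "data": {"motion": [[1,-0.002,0,0.02,0,0,0],[1,-0.002,0,0.05,0,0,0],[1,-0.002,0,0.08,0,0,0],[1,-0.002,0,0.105,0,0,0],[1,-0.002,0,0.12,0,0,0],[1,-0.002,0,0.129,0,0,0],[1,-0.002,0,0.129,0,0,0],[1,-0.002,0,0.129,0,0,0]], "newtons": 20}}

```text
time_s: 2.87
tcp_pos: [441.4, -52.0, 90.5]
eef_rot: [[-0.92, -0.393, 0.0], [-0.393, 0.92, -0.0], [-0.0, -0.0, -1.0]]
contact_force: [-0.9, 0.5, 0.2]
finger_gap: 88.1
grasp_force: 0.0
```

>>> {"op": "carry_out", "data": {"motion": [[-0.2,0,0,0,0,0,0],[-0.35,0,0,0,0,0,0],[-0.45,0,0,0,0,0,0],[-0.52,0,0,0,0,0,0],[-0.6,0,0,0,0,0,0],[-0.7,0,0,0,0,0,0],[-0.8,0,0,0,0,0,0],[-0.8,0,0,0,0,0,0]]}}

```text
time_s: 3.53
tcp_pos: [440.9, -52.0, 89.7]
eef_rot: [[-0.92, -0.393, -0.0], [-0.393, 0.92, 0.0], [0.0, 0.0, -1.0]]
contact_force: [0.4, 0.6, -0.1]
finger_gap: 36.8
grasp_force: 0.0
```

>>> {"op": "carry_out", "data": {"motion": [[-0.2,0,0,0.003,0,0,0],[-0.2,0,0,0.006,0,0,0],[-0.6,0,0,0.006,0,0,0],[-0.9,0,0,0.006,0,0,0],[-0.9,0,0,0.006,0,0,0],[-0.9,0,0,0.006,0,0,0],[-0.9,0,0,0.006,0,0,0],[-0.9,0,0,0.006,0,0,0]], "newtons": 40}}

```text
time_s: 4.2
tcp_pos: [440.9, -52.0, 83.7]
eef_rot: [[-0.92, -0.393, -0.0], [-0.393, 0.92, 0.0], [0.0, 0.0, -1.0]]
contact_force: [0.2, 0.7, -1.8]
finger_gap: 20.8
grasp_force: 40.0
```

>>> {"op": "carry_out", "data": {"motion": [[-0.9,0,0,-0.005,0,0,0],[-0.9,0,0,-0.015,0,0,0],[-0.9,0,0,-0.03,0,0,0],[-0.9,0,0,-0.05,0,0,0],[-0.9,0,0,-0.075,0,0,0],[-0.9,0,0,-0.1,0,0,0],[-0.9,0,0,-0.12,0,0,0],[-0.9,0,0,-0.13,0,0,0]]}}

```text
time_s: 4.87
tcp_pos: [441.4, -52.1, 216.6]
eef_rot: [[-0.92, -0.393, 0.004], [-0.393, 0.92, -0.001], [-0.003, -0.003, -1.0]]
contact_force: [0.5, 0.4, -1.3]
finger_gap: 20.7
grasp_force: 40.0
```

>>> {"op": "carry_out", "data": {"motion": [[-0.9,0.002,-0.03,0,0,0,0],[-0.9,0.004,-0.068,0,0,0,0],[-0.9,0.007,-0.106,0,0,0,0],[-0.9,0.009,-0.144,0,0,0,0],[-0.9,0.012,-0.182,0,0,0,0],[-0.9,0.014,-0.218,0,0,0,0],[-0.9,0.016,-0.245,0,0,0,0],[-0.9,0.017,-0.259,0,0,0,0]]}}

```text
time_s: 5.53
tcp_pos: [527.3, -299.9, 213.4]
eef_rot: [[-0.921, -0.391, -0.0], [-0.391, 0.921, -0.0], [0.0, -0.0, -1.0]]
contact_force: [0.2, 0.4, -2.2]
finger_gap: 20.8
grasp_force: 40.0
```

>>> {"op": "carry_out", "data": {"motion": [[-0.9,0,0,0.01,0,0,0],[-0.9,0,0,0.015,0,0,0],[-0.9,0,0,0.015,0,0,0],[-0.9,0,0,0.015,0,0,0],[-0.9,0,0,0.015,0,0,0],[-0.9,0,0,0.015,0,0,0],[-0.9,0,0,0.015,0,0,0],[-0.9,0,0,0.015,0,0,0]]}}

```text
time_s: 6.2
tcp_pos: [527.1, -296.6, 199.1]
eef_rot: [[-0.92, -0.393, 0.0], [-0.393, 0.92, -0.0], [-0.0, -0.001, -1.0]]
contact_force: [0.6, 0.6, -2.1]
finger_gap: 21.1
grasp_force: 40.0
```

Run:
```python
from h import *
np.set_printoptions(precision=2,suppress=True)
a=[]
for n in ['wrist','side']:
    s,c=cap(n,n+'2'); 
t=np.array(s['tcp_pos']);print(t,s['contact_force'])
H=np.array([527.3,-296.7,98]); tip=t-[0,0,78.7]
for n in ['wrist2','side2']: print(n,proj(n,H),proj(n,tip),proj(n,tip+[0,0,65]))
o=np.zeros((600,800,3),np.uint8)
for k,n in enumerate(['wrist2','side2']):
    u,v=proj(n,(H+tip)/2).astype(int); w,h=(100,150) if k==0 else (60,90)
    x0,y0=u-w//2,v-h//2; print(n,'crop',x0,y0,400/w)
    o[:,400*k:400*k+400]=cv2.resize(cv2.imread(f'pics/{n}.png')[y0:y0+h,x0:x0+w],(400,600),interpolation=2)
cv2.imwrite('pics/c2.png',o)
```

```text
[ 527.05 -296.73  199.02] [ 0.09  0.1  -2.18]
wrist2 [255.46 195.94] [255.52 202.97] [255.48 234.25]
side2 [271.4  224.55] [271.5  215.13] [272.13 186.  ]
wrist2 crop 205 124 4.0
side2 crop 241 174 6.666666666666667
```

View pics/c2.png

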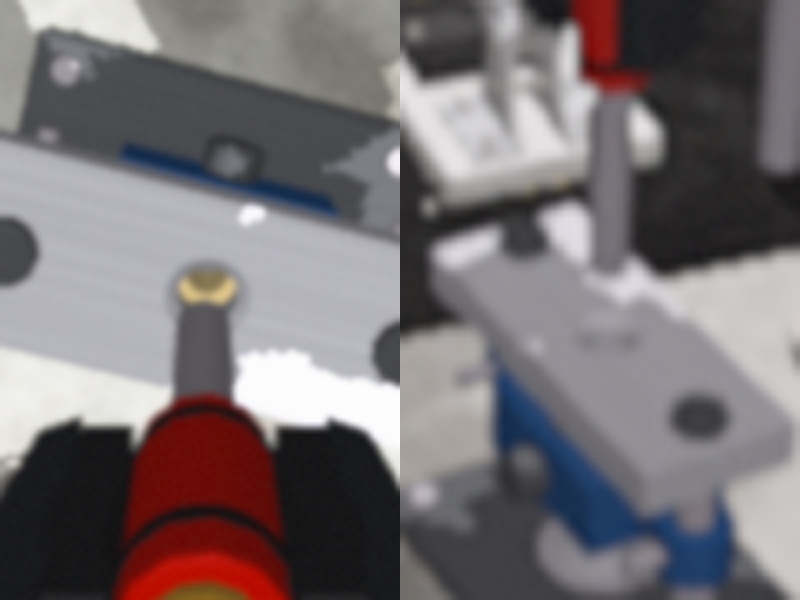

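The wrist crop shows the blade tip right at the front edge of the funnel, with the hole about 1 px to its right. The side crop has tip and hole aligned in the column direction. I'll turn the offset into millimetres.

Run:
```python
from h import *
np.set_printoptions(precision=2,suppress=True)
s,c=load('wrist2');R=np.array(s['eef_rot']);t=np.array(s['tcp_pos'])
tip=t-[0,0,78.7]
e=proj('wrist2',tip+R@[6,0,0]);print('tip near edge',e,'crop',(e-[205,124])*4, 'far',(proj('wrist2',tip-R@[6,0,0])-[205,124])*4)
print('tool axes px/mm at plate x,y',proj('wrist2',[527,-297,98]+R@[10,0,0])-proj('wrist2',[527,-297,98]),proj('wrist2',[527,-297,98]+R@[0,10,0])-proj('wrist2',[527,-297,98]))
for r in(10.3,7.3):
  print('funnel crop rows/cols',[((proj('wrist2',[527.05,-296.73,98]+R@np.array(d)*r)-[205,124])*4).round(1) for d in([1,0,0],[-1,0,0],[0,1,0],[0,-1,0])])
for col in (40,51,60):
  print(c['pixels'][180:210,205+col].tolist()[::1] if col==51 else '')
print(c['pixels'][195,240:275].tolist())
```

```text
tip near edge [255.64 196.55] crop [202.57 290.2 ] far [202.5  341.77]
tool axes px/mm at plate x,y [  0.01 -10.05] [10.37  0.01]
funnel crop rows/cols [array([202.2, 245.4]), array([202.1, 327.3]), array([244.9, 286.9]), array([159.4, 286.8])]
funnel crop rows/cols [array([202.2, 257.6]), array([202.1, 315.6]), array([232.4, 286.9]), array([171.9, 286.8])]

[[180, 179, 187], [180, 180, 187], [182, 182, 189], [183, 183, 190], [182, 182, 190], [180, 181, 188], [180, 180, 187], [178, 178, 185], [165, 166, 173], [146, 146, 152], [132, 131, 135], [130, 125, 120], [131, 120, 98], [133, 118, 86], [133, 118, 83], [136, 121, 85], [153, 136, 96], [181, 161, 115], [181, 162, 122], [141, 130, 110], [101, 96, 96], [89, 86, 91], [88, 85, 90], [88, 86, 91], [89, 86, 90], [89, 85, 91], [89, 86, 91], [89, 86, 91], [89, 86, 91], [89, 86, 91]]

[[181, 180, 188], [180, 180, 187], [180, 179, 187], [180, 180, 187], [180, 180, 187], [178, 178, 185], [169, 170, 176], [154, 154, 160], [145, 144, 148], [163, 155, 143], [197, 179, 141], [208, 187, 135], [190, 169, 119], [160, 142, 100], [142, 125, 89], [136, 121, 85], [136, 121, 85], [138, 123, 86], [142, 126, 88], [155, 137, 97], [179, 158, 111], [205, 182, 129], [212, 190, 138], [193, 177, 143], [165, 158, 149], [152, 151, 155], [159, 159, 166], [171, 171, 178], [177, 177, 185], [179, 179, 186], [180, 179, 187], [179, 179, 185], [179, 179, 185], [180, 180, 187], [180, 180, 187]]
```

>>> {"op": "carry_out", "data": {"motion": [[-0.9,-0.0008,0.0008,0,0,0,0],[-0.9,-0.0008,0.0008,0.006,0,0,0],[-0.9,-0.0008,0.0008,0.012,0,0,0],[-0.9,-0.0008,0.0008,0.018,0,0,0],[-0.9,-0.0008,0.0008,0.022,0,0,0],[-0.9,-0.0008,0.0008,0.024,0,0,0],[-0.9,-0.0008,0.0008,0.026,0,0,0],[-0.9,-0.0008,0.0008,0.027,0,0,0]]}}

```text
time_s: 6.97
tcp_pos: [527.4, -295.8, 171.5]
eef_rot: [[-0.92, -0.393, -0.0], [-0.393, 0.92, 0.0], [0.0, 0.0, -1.0]]
contact_force: [-0.1, 0.2, -0.8]
finger_gap: 20.7
grasp_force: 40.0
```

>>> {"op": "carry_out", "data": {"motion": [[-0.9,0,0,0.001,0,0,0],[-0.9,0,0,0.003,0,0,0],[-0.9,0,0,0.005,0,0,0],[-0.9,0,0,0.007,0,0,0],[-0.9,0,0,0.008,0,0,0],[-0.9,0,0,0.009,0,0,0],[-0.9,0,0,0.01,0,0,0],[-0.9,0,0,0.01,0,0,0]]}}

```text
time_s: 7.63
tcp_pos: [527.4, -295.8, 161.6]
eef_rot: [[-0.92, -0.393, -0.0], [-0.393, 0.92, 0.0], [0.0, 0.0, -1.0]]
contact_force: [-0.9, 0.1, -1.9]
finger_gap: 21.3
grasp_force: 40.0
```

>>> {"op": "carry_out", "data": {"motion": [[-0.9,0,0,0.001,0,0,0],[-0.9,0,0,0.002,0,0,0],[-0.9,0,0,0.003,0,0,0],[-0.9,0,0,0.0035,0,0,0],[-0.9,0,0,0.004,0,0,0],[-0.9,0,0,0.0045,0,0,0],[-0.9,0,0,0.005,0,0,0],[-0.9,0,0,0.0055,0,0,0]]}}

```text
time_s: 8.3
tcp_pos: [527.4, -295.8, 156.2]
eef_rot: [[-0.92, -0.393, 0.0], [-0.393, 0.92, -0.0], [-0.0, -0.0, -1.0]]
contact_force: [1.0, -0.1, -1.9]
finger_gap: 20.9
grasp_force: 40.0
```

>>> {"op": "carry_out", "data": {"motion": [[-0.9,0,0,0.0004,0,0,0],[-0.9,0,0,0.0008,0,0,0],[-0.9,0,0,0.0012,0,0,0],[-0.9,0,0,0.0016,0,0,0],[-0.9,0,0,0.002,0,0,0],[-0.9,0,0,0.0024,0,0,0],[-0.9,0,0,0.0027,0,0,0],[-0.9,0,0,0.003,0,0,0]]}}

```text
time_s: 8.97
tcp_pos: [527.9, -296.0, 154.5]
eef_rot: [[-0.92, -0.393, 0.002], [-0.393, 0.92, -0.001], [-0.001, -0.002, -1.0]]
contact_force: [-1.7, 1.5, 8.5]
finger_gap: 21.1
grasp_force: 40.0
```

>>> {"op": "carry_out", "data": {"motion": [[-0.9,0,0,0.0004,0,0,0],[-0.9,0,0,0.0008,0,0,0],[-0.9,0,0,0.0012,0,0,0],[-0.9,0,0,0.0016,0,0,0],[-0.9,0,0,0.002,0,0,0],[-0.9,0,0,0.0024,0,0,0],[-0.9,0,0,0.0027,0,0,0],[-0.9,0,0,0.003,0,0,0]]}}

```text
time_s: 9.63
tcp_pos: [528.1, -296.3, 152.0]
eef_rot: [[-0.92, -0.393, 0.003], [-0.393, 0.92, -0.002], [-0.002, -0.003, -1.0]]
contact_force: [-0.3, -0.1, 9.2]
finger_gap: 21.1
grasp_force: 40.0
```

>>> {"op": "carry_out", "data": {"motion": [[-0.9,0,0,0.0006,0,0,0],[-0.9,0,0,0.0012,0,0,0],[-0.9,0,0,0.0018,0,0,0],[-0.9,0,0,0.0024,0,0,0],[-0.9,0,0,0.003,0,0,0],[-0.9,0,0,0.0036,0,0,0],[-0.9,0,0,0.0042,0,0,0],[-0.9,0,0,0.0048,0,0,0]]}}

```text
time_s: 10.3
tcp_pos: [528.2, -296.4, 147.4]
eef_rot: [[-0.92, -0.393, 0.003], [-0.393, 0.92, -0.003], [-0.002, -0.004, -1.0]]
contact_force: [-1.2, 1.1, 10.1]
finger_gap: 21.1
grasp_force: 40.0
```

>>> {"op": "carry_out", "data": {"motion": [[-0.9,0,0,0.0006,0,0,0],[-0.9,0,0,0.0012,0,0,0],[-0.9,0,0,0.0018,0,0,0],[-0.9,0,0,0.0024,0,0,0],[-0.9,0,0,0.003,0,0,0],[-0.9,0,0,0.0036,0,0,0],[-0.9,0,0,0.0042,0,0,0],[-0.9,0,0,0.0048,0,0,0]]}}

```text
time_s: 10.97
tcp_pos: [528.2, -296.4, 142.6]
eef_rot: [[-0.92, -0.393, 0.003], [-0.393, 0.92, -0.003], [-0.002, -0.004, -1.0]]
contact_force: [-0.2, 1.0, 10.9]
finger_gap: 20.8
grasp_force: 40.0
```

>>> {"op": "carry_out", "data": {"motion": [[-0.9,0,0,0.0006,0,0,0],[-0.9,0,0,0.0012,0,0,0],[-0.9,0,0,0.0018,0,0,0],[-0.9,0,0,0.0024,0,0,0],[-0.9,0,0,0.003,0,0,0],[-0.9,0,0,0.0036,0,0,0],[-0.9,0,0,0.0042,0,0,0],[-0.9,0,0,0.0048,0,0,0]]}}

```text
time_s: 11.63
tcp_pos: [528.2, -296.4, 137.8]
eef_rot: [[-0.92, -0.393, 0.003], [-0.393, 0.92, -0.003], [-0.002, -0.004, -1.0]]
contact_force: [-0.2, 1.8, 11.3]
finger_gap: 20.9
grasp_force: 40.0
```

>>> {"op": "carry_out", "data": {"motion": [[-0.9,0,0,0.0002,0,0,0],[-0.9,0,0,0.0004,0,0,0],[-0.9,0,0,0.0006,0,0,0],[-0.9,0,0,0.0008,0,0,0],[-0.9,0,0,0.001,0,0,0],[-0.9,0,0,0.0012,0,0,0],[-0.9,0,0,0.0014,0,0,0],[-0.9,0,0,0.0015,0,0,0]]}}

```text
time_s: 12.3
tcp_pos: [528.2, -296.4, 136.4]
eef_rot: [[-0.92, -0.393, 0.003], [-0.393, 0.92, -0.003], [-0.002, -0.004, -1.0]]
contact_force: [-0.8, 0.5, 12.4]
finger_gap: 21.1
grasp_force: 40.0
```

>>> {"op": "carry_out", "data": {"motion": [[-0.9,0,0,0.0002,0,0,0],[-0.9,0,0,0.0004,0,0,0],[-0.9,0,0,0.0006,0,0,0],[-0.9,0,0,0.0008,0,0,0],[-0.9,0,0,0.001,0,0,0],[-0.9,0,0,0.0012,0,0,0],[-0.9,0,0,0.0014,0,0,0],[-0.9,0,0,0.0015,0,0,0]]}}

```text
time_s: 12.97
tcp_pos: [528.2, -296.4, 134.7]
eef_rot: [[-0.92, -0.393, 0.003], [-0.393, 0.92, -0.003], [-0.002, -0.004, -1.0]]
contact_force: [-0.8, 0.8, 10.4]
finger_gap: 20.8
grasp_force: 40.0
```

>>> {"op": "carry_out", "data": {"motion": [[-0.9,0,0,0.0002,0,0,0],[-0.9,0,0,0.0004,0,0,0],[-0.9,0,0,0.0006,0,0,0],[-0.9,0,0,0.0008,0,0,0],[-0.9,0,0,0.001,0,0,0],[-0.9,0,0,0.0012,0,0,0],[-0.9,0,0,0.0014,0,0,0],[-0.9,0,0,0.0015,0,0,0]]}}

```text
time_s: 13.63
tcp_pos: [528.2, -296.4, 133.3]
eef_rot: [[-0.92, -0.393, 0.003], [-0.393, 0.92, -0.003], [-0.002, -0.004, -1.0]]
contact_force: [-0.7, 0.9, 11.9]
finger_gap: 21.1
grasp_force: 40.0
```

>>> {"op": "carry_out", "data": {"motion": [[-0.9,0,0,0.0002,0,0,0],[-0.9,0,0,0.0004,0,0,0],[-0.9,0,0,0.0006,0,0,0],[-0.9,0,0,0.0008,0,0,0],[-0.9,0,0,0.001,0,0,0],[-0.9,0,0,0.0012,0,0,0],[-0.9,0,0,0.0014,0,0,0],[-0.9,0,0,0.0015,0,0,0]]}}

```text
time_s: 14.3
tcp_pos: [528.2, -296.4, 131.7]
eef_rot: [[-0.92, -0.393, 0.003], [-0.393, 0.92, -0.003], [-0.002, -0.004, -1.0]]
contact_force: [-0.8, 1.2, 11.1]
finger_gap: 21.2
grasp_force: 40.0
```

>>> {"op": "carry_out", "data": {"motion": [[-0.9,0,0,0.0002,0,0,0],[-0.9,0,0,0.0004,0,0,0],[-0.9,0,0,0.0006,0,0,0],[-0.9,0,0,0.0008,0,0,0],[-0.9,0,0,0.001,0,0,0],[-0.9,0,0,0.0012,0,0,0],[-0.9,0,0,0.0014,0,0,0],[-0.9,0,0,0.0015,0,0,0]]}}

```text
time_s: 14.97
tcp_pos: [528.2, -296.4, 130.1]
eef_rot: [[-0.92, -0.393, 0.003], [-0.393, 0.92, -0.002], [-0.002, -0.004, -1.0]]
contact_force: [-0.6, 0.8, 10.6]
finger_gap: 20.8
grasp_force: 40.0
```

>>> {"op": "carry_out", "data": {"motion": [[-0.9,0,0,0.0002,0,0,0],[-0.9,0,0,0.0004,0,0,0],[-0.9,0,0,0.0006,0,0,0],[-0.9,0,0,0.0008,0,0,0],[-0.9,0,0,0.001,0,0,0],[-0.9,0,0,0.0012,0,0,0],[-0.9,0,0,0.0014,0,0,0],[-0.9,0,0,0.0015,0,0,0]]}}

```text
time_s: 15.63
tcp_pos: [528.2, -296.4, 128.7]
eef_rot: [[-0.92, -0.393, 0.003], [-0.393, 0.92, -0.003], [-0.002, -0.004, -1.0]]
contact_force: [0.1, 0.7, 10.4]
finger_gap: 21.0
grasp_force: 40.0
```

>>> {"op": "carry_out", "data": {"motion": [[-0.9,0,0,0.0002,0,0,0],[-0.9,0,0,0.0004,0,0,0],[-0.9,0,0,0.0006,0,0,0],[-0.9,0,0,0.0008,0,0,0],[-0.9,0,0,0.001,0,0,0],[-0.9,0,0,0.0012,0,0,0],[-0.9,0,0,0.0014,0,0,0],[-0.9,0,0,0.0015,0,0,0]]}}

```text
time_s: 16.3
tcp_pos: [528.2, -296.4, 127.2]
eef_rot: [[-0.92, -0.393, 0.003], [-0.393, 0.92, -0.003], [-0.002, -0.004, -1.0]]
contact_force: [0.7, 1.0, 9.9]
finger_gap: 21.0
grasp_force: 40.0
```

>>> {"op": "carry_out", "data": {"motion": [[-0.9,0,0,0.0002,0,0,0],[-0.9,0,0,0.0004,0,0,0],[-0.9,0,0,0.0006,0,0,0],[-0.9,0,0,0.0008,0,0,0],[-0.9,0,0,0.001,0,0,0],[-0.9,0,0,0.0012,0,0,0],[-0.9,0,0,0.0014,0,0,0],[-0.9,0,0,0.0015,0,0,0]]}}

```text
time_s: 16.97
tcp_pos: [528.2, -296.4, 125.6]
eef_rot: [[-0.92, -0.393, 0.003], [-0.393, 0.92, -0.002], [-0.002, -0.003, -1.0]]
contact_force: [-0.2, 0.4, 10.3]
finger_gap: 21.1
grasp_force: 40.0
```

>>> {"op": "carry_out", "data": {"motion": [[-0.9,0,0,0.0002,0,0,0],[-0.9,0,0,0.0004,0,0,0],[-0.9,0,0,0.0006,0,0,0],[-0.9,0,0,0.0008,0,0,0],[-0.9,0,0,0.001,0,0,0],[-0.9,0,0,0.0012,0,0,0],[-0.9,0,0,0.0014,0,0,0],[-0.9,0,0,0.0015,0,0,0]]}}

```text
time_s: 17.63
tcp_pos: [528.2, -296.4, 124.1]
eef_rot: [[-0.92, -0.393, 0.003], [-0.393, 0.92, -0.002], [-0.002, -0.003, -1.0]]
contact_force: [0.1, 1.6, 9.1]
finger_gap: 21.0
grasp_force: 40.0
```

>>> {"op": "carry_out", "data": {"motion": [[-0.9,0,0,0.0002,0,0,0],[-0.9,0,0,0.0004,0,0,0],[-0.9,0,0,0.0006,0,0,0],[-0.9,0,0,0.0008,0,0,0],[-0.9,0,0,0.001,0,0,0],[-0.9,0,0,0.0012,0,0,0],[-0.9,0,0,0.0014,0,0,0],[-0.9,0,0,0.0015,0,0,0]]}}

```text
time_s: 18.3
tcp_pos: [527.6, -296.0, 121.3]
eef_rot: [[-0.92, -0.393, 0.001], [-0.393, 0.92, -0.001], [-0.001, -0.001, -1.0]]
contact_force: [-0.5, 0.5, -2.4]
finger_gap: 21.0
grasp_force: 40.0
```

Force has dropped to about −2 N and the bush has let go, so I'm backing out straight up.

>>> {"op": "carry_out", "data": {"motion": [[-0.9,0,0,-0.004,0,0,0],[-0.9,0,0,-0.012,0,0,0],[-0.9,0,0,-0.022,0,0,0],[-0.9,0,0,-0.034,0,0,0],[-0.9,0,0,-0.048,0,0,0],[-0.9,0,0,-0.062,0,0,0],[-0.9,0,0,-0.076,0,0,0],[-0.9,0,0,-0.085,0,0,0]]}}

```text
time_s: 18.97
tcp_pos: [527.7, -296.0, 208.2]
eef_rot: [[-0.92, -0.393, 0.002], [-0.393, 0.92, -0.002], [-0.001, -0.002, -1.0]]
contact_force: [-0.4, -0.0, -0.9]
finger_gap: 20.8
grasp_force: 40.0
```

Run:
```python
from h import *
np.set_printoptions(precision=2,suppress=True)
s,c=cap('wrist','w3');s,c=cap('side','s3');print(s['tcp_pos'],s['contact_force'])
o=np.zeros((600,800,3),np.uint8)
o[:,:400]=cv2.resize(cv2.imread('pics/w3.png')[124:274,205:305],(400,600),interpolation=2)
o[:,400:]=cv2.resize(cv2.imread('pics/s3.png')[180:288,240:312],(400,600),interpolation=2)
cv2.imwrite('pics/c3.png',o)
```

```text
[ 528.01 -296.32  209.4 ] [ 0.05 -0.51  0.41]
```

View pics/c3.png

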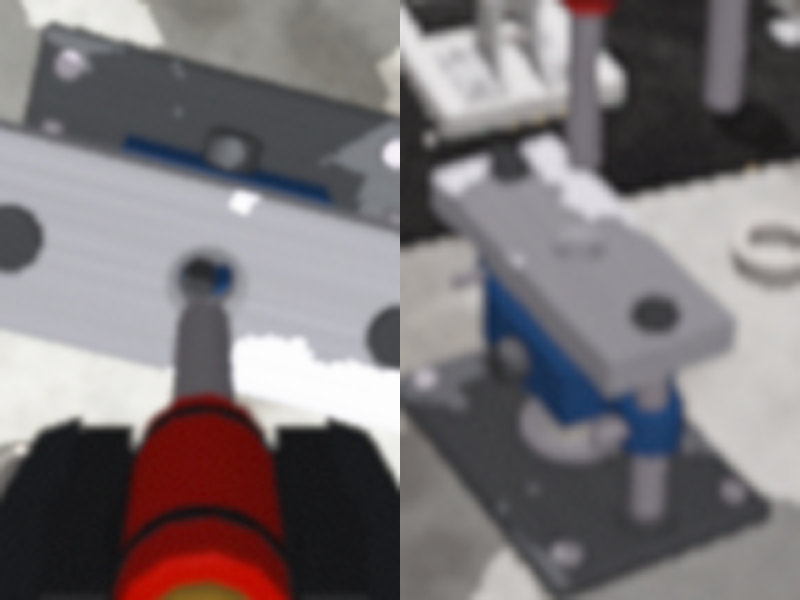

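The bush has left the bore: the hole is now dark and blue, with no brass showing. The drift still sits straight in the fingers. Next I retrace the path to the holder.

>>> {"op": "carry_out", "data": {"motion": [[-0.9,-0.002,0.03,0,0,0,0],[-0.9,-0.004,0.068,0,0,0,0],[-0.9,-0.006,0.106,0,0,0,0],[-0.9,-0.009,0.144,0,0,0,0],[-0.9,-0.011,0.182,0,0,0,0],[-0.9,-0.013,0.218,0,0,0,0],[-0.9,-0.015,0.245,0,0,0,0],[-0.9,-0.0162,0.2582,0,0,0,0]]}}

```text
time_s: 19.73
tcp_pos: [439.3, -49.3, 205.5]
eef_rot: [[-0.919, -0.394, -0.001], [-0.394, 0.919, 0.001], [0.001, 0.001, -1.0]]
contact_force: [0.8, -1.0, -0.8]
finger_gap: 20.9
grasp_force: 40.0
```

>>> {"op": "carry_out", "data": {"motion": [[-0.9,0,0,0,0,0,0],[-0.9,0,0,0.02,0,0,0],[-0.9,0,0,0.04,0,0,0],[-0.9,0,0,0.06,0,0,0],[-0.9,0,0,0.07,0,0,0],[-0.9,0,0,0.076,0,0,0],[-0.9,0,0,0.076,0,0,0],[-0.9,0,0,0.076,0,0,0]]}}

```text
time_s: 20.4
tcp_pos: [441.5, -52.8, 130.0]
eef_rot: [[-0.92, -0.392, 0.0], [-0.392, 0.92, -0.0], [-0.0, -0.0, -1.0]]
contact_force: [-0.0, -0.0, -1.9]
finger_gap: 20.6
grasp_force: 40.0
```

>>> {"op": "carry_out", "data": {"motion": [[-0.9,0,0,0,0,0,0],[-0.9,0,0,0.001,0,0,0],[-0.9,0,0,0.003,0,0,0],[-0.9,0,0,0.005,0,0,0],[-0.9,0,0,0.007,0,0,0],[-0.9,0,0,0.009,0,0,0],[-0.9,0,0,0.011,0,0,0],[-0.9,0,0,0.012,0,0,0]]}}

```text
time_s: 21.07
tcp_pos: [440.9, -51.9, 117.5]
eef_rot: [[-0.92, -0.393, -0.0], [-0.393, 0.92, 0.0], [0.0, 0.0, -1.0]]
contact_force: [-0.0, -0.0, -0.7]
finger_gap: 21.0
grasp_force: 40.0
```

In the hole with no contact. Lowering to 2 mm above the bottom.

>>> {"op": "carry_out", "data": {"motion": [[-0.9,0,0,0.003,0,0,0],[-0.9,0,0,0.008,0,0,0],[-0.9,0,0,0.014,0,0,0],[-0.9,0,0,0.02,0,0,0],[-0.9,0,0,0.025,0,0,0],[-0.9,0,0,0.029,0,0,0],[-0.9,0,0,0.031,0,0,0],[-0.9,0,0,0.032,0,0,0]]}}

```text
time_s: 21.73
tcp_pos: [440.9, -52.0, 85.4]
eef_rot: [[-0.92, -0.393, -0.001], [-0.393, 0.92, 0.0], [0.0, 0.0, -1.0]]
contact_force: [-0.4, -0.2, -0.7]
finger_gap: 20.7
grasp_force: 40.0
```

>>> {"op": "carry_out", "data": {"motion": [[-0.9,0,0,0.0004,0,0,0],[-0.9,0,0,0.0008,0,0,0],[-0.9,0,0,0.0012,0,0,0],[-0.9,0,0,0.0016,0,0,0],[-0.9,0,0,0.002,0,0,0],[-0.9,0,0,0.0022,0,0,0],[-0.9,0,0,0.0022,0,0,0],[-0.9,0,0,0.0022,0,0,0]]}}

```text
time_s: 22.4
tcp_pos: [441.0, -52.0, 83.7]
eef_rot: [[-0.92, -0.393, 0.0], [-0.393, 0.92, -0.0], [-0.0, -0.0, -1.0]]
contact_force: [0.1, 0.4, -1.4]
finger_gap: 21.1
grasp_force: 40.0
```

>>> {"op": "carry_out", "data": {"motion": [[-0.45,0,0,0,0,0,0],[-0.4,0,0,0,0,0,0],[-0.3,0,0,0,0,0,0],[-0.1,0,0,0,0,0,0],[0.2,0,0,0,0,0,0],[0.4,0,0,0,0,0,0],[0.4,0,0,0,0,0,0],[0.4,0,0,0,0,0,0]]}}

```text
time_s: 23.07
tcp_pos: [441.0, -52.0, 83.6]
eef_rot: [[-0.92, -0.393, -0.0], [-0.393, 0.92, -0.0], [0.0, -0.0, -1.0]]
contact_force: [0.8, -0.5, 0.3]
finger_gap: 60.6
grasp_force: 0.0
```

>>> {"op": "carry_out", "data": {"motion": [[0.4,0,0,-0.01,0,0,0],[0.4,0,0,-0.025,0,0,0],[0.4,0,0,-0.045,0,0,0],[0.4,0,0,-0.07,0,0,0],[0.4,0,0,-0.095,0,0,0],[0.4,0,0,-0.115,0,0,0],[0.4,0,0,-0.13,0,0,0],[0.4,0,0,-0.13,0,0,0]]}}

```text
time_s: 23.73
tcp_pos: [441.9, -52.3, 216.2]
eef_rot: [[-0.92, -0.393, 0.005], [-0.393, 0.92, -0.002], [-0.004, -0.004, -1.0]]
contact_force: [-0.0, 0.2, 0.3]
finger_gap: 61.8
grasp_force: 0.0
```

Run:
```python
from h import *
np.set_printoptions(precision=2,suppress=True)
s,c=cap('wrist','w4');s2,c2=cap('side','s4');print(s2['tcp_pos'],s2['finger_gap'])
o=np.zeros((600,800,3),np.uint8)
o[:,:400]=cv2.resize(cv2.imread('pics/w4.png')[124:274,205:305],(400,600),interpolation=2)
o[:300,400:]=cv2.resize(cv2.imread('pics/side0.png')[155:215,160:240],(400,300),interpolation=2)
o[300:,400:]=cv2.resize(cv2.imread('pics/s4.png')[155:215,160:240],(400,300),interpolation=2)
cv2.imwrite('pics/c4.png',o)
```

```text
[441.32 -52.13 214.39] 61.571802668453074
```

View pics/c4.png

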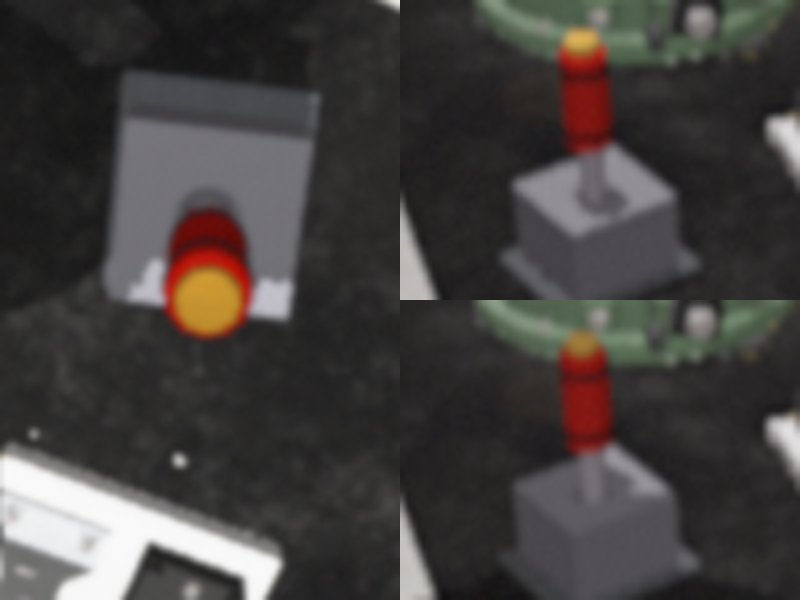

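The side crop shows the drift back in the holder at the same position and height as at the start: cap at (581,343) in the lower panel against (581,41) in the upper. The gripper is well clear.

```bash
python3 -c "
from workcell import workorder;print(workorder.finish_job())"
```

```text
the job is handed in; nothing more can be done
None
```

The jaws let go of the bush at about 9–12 N of pressing force and it dropped out of the bore. I stopped there, put the drift back upright and fully down in its holder, and handed the job in at about 24 s; its landing in the cup was inferred, not seen directly.

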